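# Turn the rocking whisk stand until it sits steady

### The job

The dark wooden whisk stand rocks because one of its four feet is perched on the red raised bar of the round board. Turn it on the board by about an eighth of a turn, without lifting it clear, so that the red bar lies midway between two feet and all four feet rest on the wood near the middle of the board. Leave it standing there by itself, and do not disturb the pale stand of the same shape or the beige bowl.

Things in the scene. Friction and masses are not known exactly. Their poses are not given: they have to be found in the camera images.
- stand: Dark wooden stand, 0.26 kg. Four arms along its own +-x, +-y (tops 28 mm above the soles, ends 58 mm out), each on a brass foot of 14 mm diameter 48 mm from the axis. Above them a waist, then a round bulb to grip: 44 mm belt 68 to 102 mm above the soles, top at 116. Origin on the axis at sole level, z up the axis. Starts tilted about 5 degrees, one arm roughly over the bar, that foot on it.
- board_top (a point): Centre of the upper face of the round pale ash board (180 mm across, 12 mm thick, fixed to the table). One red bar, 24 mm wide, 7 mm high above this face, runs along this frame's +x from 24 to 86 mm from the centre; the rest is flat. z up. The dark stand is about centred on it.
- pale_stand: White ceramic stand of just the same shape and size as the dark one, with steel feet, standing steady on the table: not to be disturbed. Origin on its axis at the level of the soles.
- bowl: Beige open bowl, 116 mm across the rim, 72 mm high, loose on the table: not to be disturbed. Origin at the centre of its underside.
Not all that is in view belongs to the job. Several things look just like the part that bears board_top: the one meant starts farthest from the robot's base.

How it is judged (in metres and radians):
At the end, for the whole second after the job is handed in: Dark stand at rest, upright within 2 degrees, all feet on the flat face (within 2 mm), axis within 15 mm of the board's centre, red bar midway between two arms within 16 degrees; pale stand and bowl within 20 mm of their starts (angle between stand's own z axis and vertical below 0.035 rad and z of stand in the frame of board_top between -0.003 and 0.002 m and horizontal distance between stand and board_top below 0.015 m and angle between the x axis of stand and the x axis of board_top, either way round between 0.5 and 1.07 rad and linear speed of stand below 0.02 m/s and distance of each of pale_stand, bowl from where it was at the start of the episode below 0.02 m); the robot touches nothing.
It fails at once if the dark stand is lifted clear of the board (more than 25 mm above its face) (z of stand in the frame of board_top above 0.025 m).
It fails at once if the dark stand is tipped over (more than 25 degrees) (angle between stand's own z axis and vertical above 0.44 rad).
It fails at once if the pale stand is disturbed (moved more than 20 mm) (distance of pale_stand from where it was at the start of the episode above 0.02 m).
It fails at once if the bowl is disturbed (moved more than 20 mm) (distance of bowl from where it was at the start of the episode above 0.02 m).
It also fails if it takes over 35 s, if anything falls off the work surface, if the arm or the gripper's body presses on something with over 40 N, if the wrist force passes 120 N, or if a joint passes its speed limit or range.

### The arm

A 6-joint arm with a two-finger parallel gripper is mounted at the origin on the work surface. World frame = base frame: x ahead of the robot, y to its left, z up, the work surface at z = 0. Lengths are in m, angles in degrees, forces in N, time in s.
With the tool pointing down it reaches from about 0.375 to 0.9 m from the base axis. Payload 3.1 kg.
Tool frame: the origin (TCP) lies on the centre line of the jaws, within the pads' length; the fingertips stand 25 mm ahead of it and the grasp point (between the pads) lies 6 mm ahead of it; z points along the fingers, y is the line along which they close (so a half turn about z gives the same grasp; the last joint's range is limited). The gripper opens to 87 mm and grips with 3 to 60 N. Pads are 19 mm wide; open, the fingers measure 117 mm over their backs; the gripper's body (75 mm by 190 mm) begins 51 mm behind the grasp point.
Start: joints at [-76.748, 30.224, 82.088, -0, 67.689, -10.227], TCP at [0.249, -0.573, 0.218] pointing down, gripper open.
Joint ranges: [-176.69, 176.69], [-43.24, 126.21], [12.49, 139.97], [-82, 262], [0, 151.66], [-163.58, 163.58]. Speed limits (degrees/s): [159.86, 159.86, 180, 180, 180, 180].

### API

Orientations are given as a 3x3 rotation matrix whose columns are the frame's x, y, z axes.
In Python, from rig import * gives the robot as it stands.
- The arm moves only by the tool step_arm, never from a script. Its argument "steps" is a list of rows, each a list of 7 numbers: the shift along the tool's x, y, z normalised to -1 to 1, where 1 is 0.3 m, then the turn, a rotation vector about the tool's x, y, z normalised to -1 to 1, where 1 is 45 degrees, then the gripper's target within -1 to 1 (shut at 1, half-way at 0, fully open at -1). A call has 1 to 8 rows; each row is the pose to reach, as a shift and turn from the pose commanded when the call began, along the tool's axes at that moment; what a row does not reach only later rows make up. A row lasts 1/12 s, in which the tool goes at most 41.7 mm and 7.16 degrees, less where a joint would pass 70% of its speed; a pose out of reach is approached as far as the arm can. A call with a number of a shift or a turn outside -1 to 1 is refused whole. A call with a gripper value outside its range is refused whole. The fingers move at their own pace and stop on an object; the grip force is fixed at half the most. Time passes only in rows, so rows that repeat a pose let the fingers close. It gives the time, the measured TCP pose, the force, the opening and the grip force at its end, in the units of the state.
- read_state(): the state, without advancing time (a new reading comes with each control period).
- capture(name): name is "scene" or "top" or "wrist"; returns a dict with "image" (480x640x3 uint8, red, green, blue), "vertical_fov" (degrees; the focal length in pixels is half the picture's height over the tangent of half this angle, whatever the lens; pixels are square), "cx", "cy" (the principal point, pixels), "world_from_camera" (4x4, takes a point from camera to world coordinates); the wrist camera has in their place "T_tool_cam" (4x4, takes a point from camera to tool coordinates, whose origin is the TCP and whose axes are the flange's). Camera axes: x right, y down, z forward; pixel columns grow to the right and rows downward; lengths in m; the calibration is good to about 2 mm. The wrist camera is an equidistant fisheye: a pixel r from the principal point sees the ray r / f radians off the axis. A picture is of the moment at which its call begins: read the wrist's pose just before it. There is no depth.
- hand_in(): hands the job in; it is judged then, once.
The state is a dict: "time_s": time; "joint_positions": joint angles; "qvel": joint speeds; "tau": joint torques, N m; "position": TCP position; "tcp_rot": TCP orientation; "force": force on the tool from outside, world axes, zero at the start; "moment": the same for the moment, N m; "opening": opening from 0.0 (shut) to 1.0 (fully open); "grasp_force": force on a finger pad.
Only numpy, scipy, OpenCV 4.12 (cv2) and the standard library are available. Lean on these libraries where they do the work, as an engineer would, in place of code of your own. Each camera call takes 0.05 s, during which the arm holds its last target. There are 200 camera calls.

## Working session

There is one attempt and no reset: what is moved stays moved. The work goes in short steps, Python scripts to look and compute and a tool call to move; the robot and the scene stay as the last step left them, time stands still between calls to the robot, and variables do not carry over. Pictures are saved under pics/ and viewed, at most 10 in all, crops included, and the job is handed in when it is done.

Besides the shell and the picture viewer there is one more tool, called after "Emit:" as name(argument=value, ...), one argument or row to a line, values as JSON. step_arm: Moves the arm, as the interface text tells. Scaled input: -1 to 1 covers 0.3 m each way for a shift and 45 degrees each way for a turn. Its arguments: {"type":"object","properties":{"steps":{"type":"array"}},"required":["steps"]}

```bash
mkdir -p pics
python3 - <<'E'
from rig import *
import cv2,numpy as np,pickle
s=read_state();print(s)
d={}
for n in("scene","top"):
    c=capture(n);d[n]=c;cv2.imwrite(f"pics/{n}0.png",c["image"][:,:,::-1]);print(n,c["vertical_fov"],c["cx"],c["cy"],np.round(c["world_from_camera"],4).tolist())
pickle.dump(d,open("d.pkl","wb"))
E
```

```text
{'time_s': 0.0, 'joint_positions': array([-7.67471148e+01,  3.02770522e+01,  8.21559953e+01, -1.05205950e-03,
        6.76867323e+01, -1.02272652e+01]), 'qvel': array([-0.00310086,  0.02776842,  0.02970924,  0.1554221 , -0.10732101,
        0.03983677]), 'tau': array([ 1.06510286e-04, -4.40040457e+01, -1.76591152e+01,  6.31790701e-02,
        5.81494952e-02, -1.75058503e-04]), 'position': array([ 0.24887322, -0.57252241,  0.21729431]), 'tcp_rot': array([[ 9.17195465e-01,  3.98437238e-01, -4.95792141e-04],
       [ 3.98437389e-01, -9.17193285e-01,  2.03098047e-03],
       [ 3.54481027e-04, -2.06034821e-03, -9.99997815e-01]]), 'force': array([-0.42310825, -0.10316217,  0.963068  ]), 'moment': array([ 0.01761616,  0.02510071, -0.01239509]), 'grasp_force': 0.0, 'opening': 1.0011132245598193}
scene 55.71629889661568 315.3688502478008 241.52922055185124 [[-0.345, 0.7908, -0.5055, 0.9054], [0.9386, 0.2918, -0.1841, 0.2298], [0.002, -0.538, -0.8429, 0.8578], [0.0, 0.0, 0.0, 1.0]]
top 43.71905900521384 321.9593010909823 244.87854707373455 [[0.0212, -0.9929, 0.1171, 0.2687], [-0.9998, -0.0206, 0.0058, 0.0399], [-0.0033, -0.1172, -0.9931, 1.2338], [0.0, 0.0, 0.0, 1.0]]
```

View pics/scene0.png

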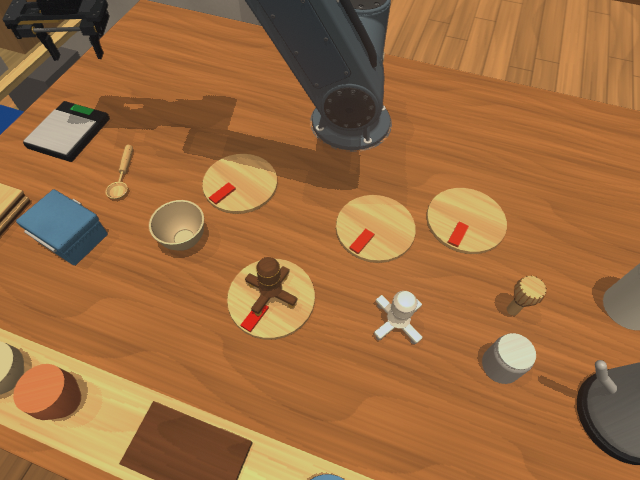

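View pics/top0.png

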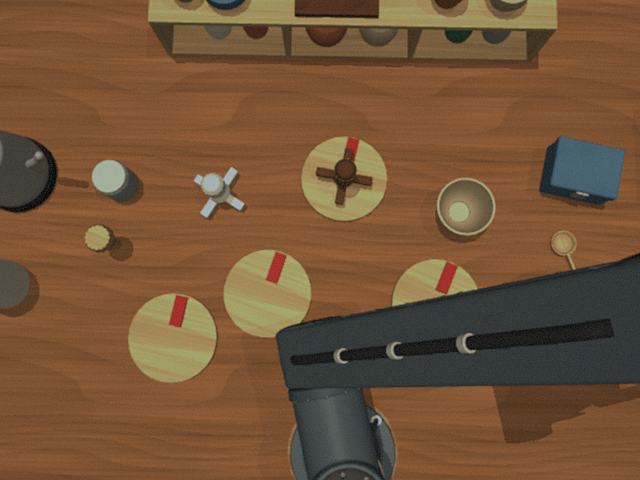

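The dark stand sits on the far board, at top px (344,178) and scene px (271,298). The pale stand is at top (218,190) and the bowl at top (466,208). I'll enlarge both views of the dark stand.

```bash
python3 - <<'E'
import cv2,numpy as np,pickle
d=pickle.load(open("d.pkl","rb"))
a=d["top"]["image"][125:230,290:400,::-1];b=d["scene"]["image"][245:350,215:325,::-1]
cv2.imwrite("pics/c0.png",np.hstack([cv2.resize(x,(396,378),interpolation=cv2.INTER_CUBIC) for x in(a,b)])) # scale 3.6
E
cat > h.py <<'E'
import numpy as np,cv2
def ray(c,u,v):
    f=c["image"].shape[0]/2/np.tan(np.radians(c["vertical_fov"]/2));T=np.array(c["world_from_camera"])
    return T[:3,3],T[:3,:3]@[(u-c["cx"])/f,(v-c["cy"])/f,1]
def atz(c,u,v,z):
    o,r=ray(c,u,v);return o+r*(z-o[2])/r[2]
def proj(c,p):
    T=np.linalg.inv(c["world_from_camera"]);q=T[:3,:3]@np.array(p)+T[:3,3];f=240/np.tan(np.radians(c["vertical_fov"]/2))
    return q[:2]/q[2]*f+[c["cx"],c["cy"]]
E
```

```text
(no output)
```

View pics/c0.png

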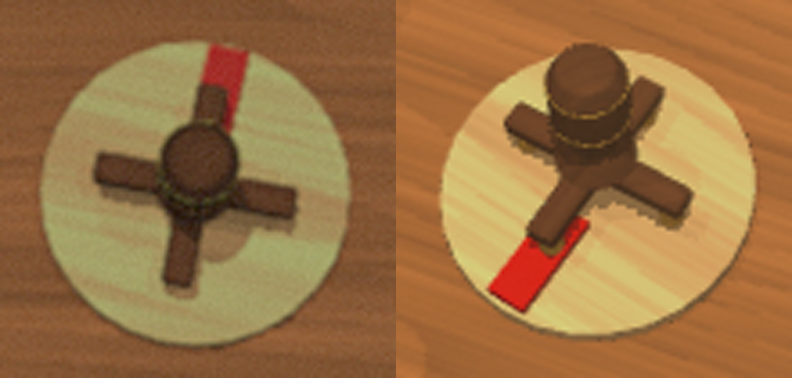

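Run:
```python
import pickle;from h import *
d=pickle.load(open("d.pkl","rb"));t=d["top"];s=d["scene"]
T=lambda u,v:(290+u/3.6-.36,125+v/3.6-.36); S=lambda u,v:(215+(u-396)/3.6-.36,245+v/3.6-.36)
# board centre
import itertools
e=lambda f,c,P,z:np.array([atz(c,*f(*p),z) for p in P])
def circ(P):
    A=np.c_[2*P[:,:2],np.ones(len(P))];x=np.linalg.lstsq(A,(P[:,:2]**2).sum(1),rcond=None)[0];return x[:2],np.sqrt(x[2]+x[0]**2+x[1]**2)
print("board top",circ(e(T,t,[(42,194),(350,190),(190,41),(110,68),(300,80)],.012)),circ(e(T,t,[(196,342),(100,310),(300,305)]+[(42,194),(350,190),(190,41)],.012)))
print("board scene",circ(e(S,s,[(442,185),(755,185),(600,48),(490,88),(720,105),(585,334),(700,295)],.012)))
for P,f,c in(([(209,45),(201,83)],T,t),([(249,50),(232,132)],T,t),([(490,290),(545,224)],S,s),([(522,310),(588,222)],S,s)):
    q=e(f,c,P,.019);v=q[0]-q[1];print("bar",q[:,:2].round(4).tolist(),np.degrees(np.arctan2(v[1],v[0])))
print("arms top: fwd,left,right,back");q=e(T,t,[(212,88),(96,168),(297,202),(179,285)],.040)
print(q[:,:2].round(4).tolist(),q.mean(0),[np.degrees(np.arctan2(*(v[:2][::-1]))) for v in(q[0]-q[3],q[1]-q[2])])
q=e(S,s,[(543,240),(684,205),(650,85),(515,115)],.040);print("scene arms",q[:,:2].round(4).tolist(),q.mean(0))
# bulb top centre
print("bulb top",atz(t,*T(200,158),.127),atz(s,*S(588,72),.127))
print("pale",atz(t,218,192,.028),"bowl",atz(t,466,208,.072))
# bulb by ray intersection
o1,r1=ray(t,*T(200,158));o2,r2=ray(s,*S(588,75))
k=np.linalg.lstsq(np.c_[r1,-r2],o2-o1,rcond=None)[0];print("tri",o1+k[0]*r1,o2+k[1]*r2)
```

```text
board top (array([0.55465824, 0.00361793]), np.float64(0.0891439659329665)) (array([0.55479085, 0.00378101]), np.float64(0.08920815773838466))
board scene (array([0.55436114, 0.0037934 ]), np.float64(0.08939900853816522))
bar [[0.6395, -0.002], [0.6168, 0.0022]] -10.630655575489389
bar [[0.637, -0.0253], [0.5881, -0.0161]] -10.581206857495298
bar [[0.6356, -0.0235], [0.5896, -0.0114]] -14.655914042482264
bar [[0.6401, -0.0023], [0.5802, 0.0106]] -12.155489130426632
arms top: fwd,left,right,back
[[0.608, -0.0034], [0.5602, 0.0615], [0.5428, -0.0525], [0.4939, 0.0133]] [0.55121126 0.00474071 0.04      ] [np.float64(-8.348071247449054), np.float64(81.36362810702028)]
scene arms [[0.6064, -0.0026], [0.5609, 0.0613], [0.4978, 0.0154], [0.5421, -0.0488]] [0.55179471 0.00633193 0.04      ]
bulb top [0.54539286 0.00544429 0.127     ] [0.54506739 0.00546943 0.127     ]
pale [0.51560292 0.26248966 0.028     ] bowl [ 0.48456316 -0.23528717  0.072     ]
tri [0.54585382 0.00538691 0.12515638] [0.54577461 0.00560046 0.12512993]
```

Board centre is (0.5545, 0.0037) with the bar at yaw -11.5°. The stand is at yaw -8.5°, its bulb near (0.5475, 0.0055). I'll move to above the bulb in two calls.

Emit:
step_arm(
  steps=[
    [0.1,-0.08,0,0,0,0.05,-1],
    [0.22,-0.18,0,0,0,0.1,-1],
    [0.34,-0.28,0,0,0,0.15,-1],
    [0.46,-0.375,0,0,0,0.2,-1],
    [0.56,-0.457,0,0,0,0.25,-1],
    [0.66,-0.54,0,0,0,0.3,-1],
    [0.75,-0.61,0,0,0,0.34,-1],
    [0.84,-0.686,0,0,0,0.37,-1],
  ],
)

```text
time_s: 0.77
position: [0.3986, -0.2815, 0.218]
tcp_rot: [[0.993, 0.118, -0.0], [0.118, -0.993, 0.001], [-0.0, -0.001, -1.0]]
force: [0.3, -0.5, -0.4]
opening: 0.997
grasp_force: 0.0
```

```bash
cat > go.py <<'E'
import sys,numpy as np
from rig import *
from scipy.spatial.transform import Rotation as R
def go(p,yaw):  # world TCP target, tool-x yaw deg, pointing down
    s=read_state();A=np.array(s["tcp_rot"]);y=np.radians(yaw);c,n=np.cos(y),np.sin(y)
    B=np.array([[c,n,0],[n,-c,0],[0,0,-1]])
    print("t",s["time_s"],"pos",s["position"].round(4),"yaw",np.degrees(np.arctan2(A[1,0],A[0,0])).round(2),"F",s["force"].round(1),"q",s["joint_positions"].round(0),s["opening"],s["grasp_force"])
    print("shift",(A.T@(np.array(p)-s["position"])/.3).round(3),"turn",(np.degrees(R.from_matrix(A.T@B).as_rotvec())/45).round(3))
if __name__=="__main__":
    v=[float(a) for a in sys.argv[1:]];go(v[:3],v[3])
E
python3 go.py .5475 .0054 .215 -9.5
```

```text
t 0.7667 pos [ 0.3986 -0.2815  0.218 ] yaw 6.75 F [ 0.3 -0.5 -0.4] q [-48.  20. 101.   0.  59.  35.] 0.9969009320765523 0.0
shift [ 0.605 -0.891  0.011] turn [-0.001  0.     0.361]
```

Emit:
step_arm(
  steps=[
    [0.07,-0.1,0,0,0,0.05,-1],
    [0.15,-0.22,0,0,0,0.1,-1],
    [0.23,-0.34,0,0,0,0.15,-1],
    [0.31,-0.455,0,0,0,0.2,-1],
    [0.39,-0.57,0,0,0,0.25,-1],
    [0.47,-0.69,0,0,0,0.3,-1],
    [0.545,-0.8,0,0,0,0.34,-1],
    [0.605,-0.891,0,0,0,0.361,-1],
  ],
)

```text
time_s: 1.43
position: [0.5471, 0.0056, 0.218]
tcp_rot: [[0.986, -0.164, -0.0], [-0.164, -0.986, 0.0], [-0.0, -0.0, -1.0]]
force: [0.5, -0.2, -0.3]
opening: 1.0
grasp_force: 0.0
```

```bash
python3 go.py .5475 .0054 .103 -9.5
python3 - <<'E'
from rig import *
import cv2
cv2.imwrite("pics/w1.png",capture("wrist")["image"][:,:,::-1])
E
```

```text
t 1.4333 pos [0.5471 0.0056 0.218 ] yaw -9.44 F [ 0.5 -0.2 -0.3] q [-11.  24.  93.   0.  62.  88.] 0.9997070447998001 0.0
shift [0.001 0.    0.383] turn [-0.     0.001  0.001]
```

View pics/w1.png

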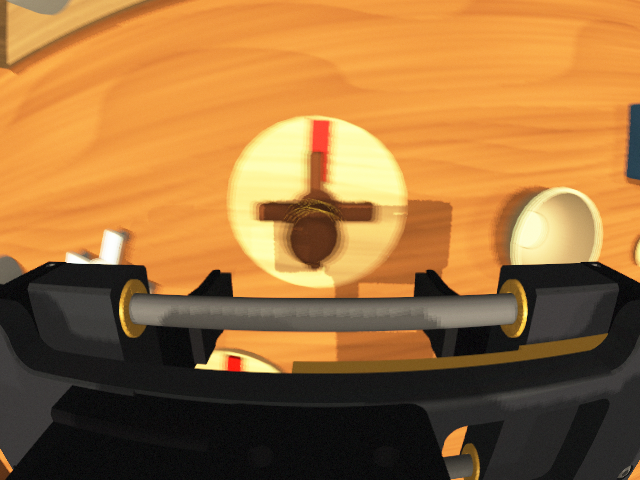

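The wrist view shows the bulb at px (313,238), with the fingers on either side at columns 217 and 430. I'll check the lateral offset with the calibration.

Run:
```python
from rig import *
import numpy as np
s=read_state();c=capture("wrist");T=np.array(c["T_tool_cam"]);f=240/np.tan(np.radians(c["vertical_fov"]/2));print(T.round(4).tolist(),c["cx"],c["cy"],f)
A=s["tcp_rot"];p=s["position"]
def atz(u,v,z):
    a=np.array([u-c["cx"],v-c["cy"]]);r=np.linalg.norm(a);t=r/f
    d=A@T[:3,:3]@np.r_[a/r*np.sin(t),np.cos(t)];o=p+A@T[:3,3]
    return o+d*(z-o[2])/d[2]
print("bulb",atz(313,238,.115),"arms ends",atz(258,212,.04),atz(375,212,.04),"board",atz(228,200,.012),atz(408,200,.012),atz(320,118,.012),"bar",atz(321,121,.019),"armfwd",atz(317,153,.045))
```

```text
[[-0.0011, -0.9692, -0.2462, 0.0661], [1.0, -0.0013, 0.0005, 0.0001], [-0.0008, -0.2462, 0.9692, -0.166], [0.0, 0.0, 0.0, 1.0]] 322.86383043607873 239.37124725444613 371.64829954431775
bulb [0.55034852 0.01864933 0.115     ] arms ends [0.56599425 0.07141711 0.04      ] [ 0.54802252 -0.03804763  0.04      ] board [0.5798789  0.10616102 0.012     ] [ 0.54978581 -0.07684591  0.012     ] [ 0.64514512 -0.00103716  0.012     ] bar [ 0.6414836  -0.00150401  0.019     ] armfwd [0.61127404 0.00688398 0.045     ]
```

The first wrist picture was blurred because the arm was still settling, so I'll look again at rest.

```bash
python3 go.py .5475 .0054 .103 -9.5
python3 - <<'E'
from rig import *
import cv2
cv2.imwrite("pics/w2.png",cv2.resize(capture("wrist")["image"][90:310,190:470,::-1],None,fx=2.5,fy=2.5,interpolation=cv2.INTER_CUBIC))
E
```

```text
t 1.5333 pos [0.5483 0.0077 0.218 ] yaw -9.06 F [-0.1 -0.6 -0. ] q [-11.  24.  93.   0.  62.  88.] 1.0014358851220733 0.0
shift [-0.002  0.009  0.383] turn [-0.002 -0.002  0.01 ]
```

View pics/w2.png

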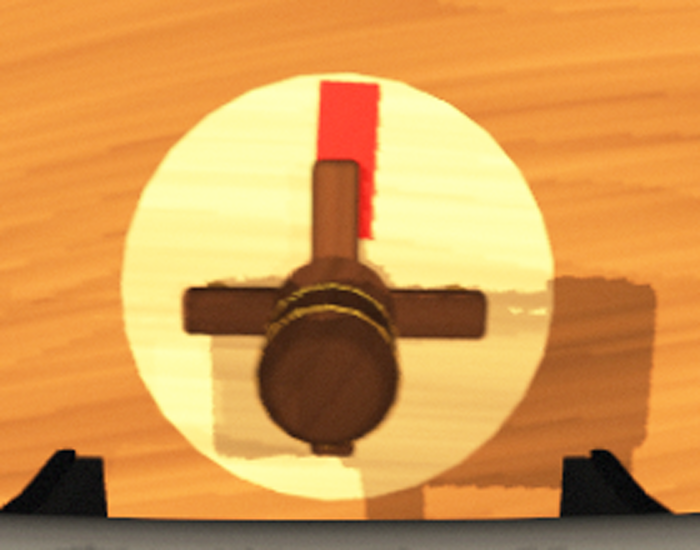

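At rest the bulb is centred between the fingers, at column 321.6 against a midpoint of 323.3. I'll descend and then close.

Emit:
step_arm(
  steps=[
    [0,0,0.05,0,0,0,-1],
    [-0.002,0.004,0.11,0,0,0,-1],
    [-0.002,0.004,0.18,0,0,0,-1],
    [-0.002,0.004,0.25,0,0,0,-1],
    [-0.002,0.004,0.32,0,0,0,-1],
    [-0.002,0.004,0.36,0,0,0,-1],
    [-0.002,0.004,0.383,0,0,0,-1],
    [-0.002,0.004,0.383,0,0,0,-1],
  ],
)

```text
time_s: 2.25
position: [0.5441, 0.0008, 0.1018]
tcp_rot: [[0.986, -0.165, -0.004], [-0.165, -0.986, 0.001], [-0.004, 0.0, -1.0]]
force: [0.2, 0.4, -0.2]
opening: 0.999
grasp_force: 0.0
```

Emit:
step_arm(
  steps=[
    [0,0,0,0,0,0,-0.4],
    [0,0,0,0,0,0,-0.2],
    [0,0,0,0,0,0,-0.1],
    [0,0,0,0,0,0,0],
    [0,0,0,0,0,0,0.1],
    [0,0,0,0,0,0,0.2],
    [0,0,0,0,0,0,0.2],
    [0,0,0,0,0,0,0.2],
  ],
)

```text
time_s: 2.92
position: [0.5459, 0.0019, 0.1035]
tcp_rot: [[0.987, -0.163, 0.0], [-0.163, -0.987, -0.0], [0.0, 0.0, -1.0]]
force: [0.5, -0.2, 0.2]
opening: 0.488
grasp_force: 30.0
```

```bash
python3 go.py .550 0 .103 32.5
python3 - <<'E'
from rig import *
import cv2
cv2.imwrite("pics/s3.png",cv2.resize(capture("scene")["image"][230:360,195:345,::-1],None,fx=4,fy=4,interpolation=cv2.INTER_CUBIC))
E
```

```text
t 2.9167 pos [0.5459 0.0019 0.1035] yaw -9.4 F [ 0.5 -0.2  0.2] q [-12.  34.  99.  -0.  47.  88.] 0.48814079924645126 29.95928183547221
shift [0.015 0.004 0.002] turn [ 0.    -0.    -0.931]
```

View pics/s3.png

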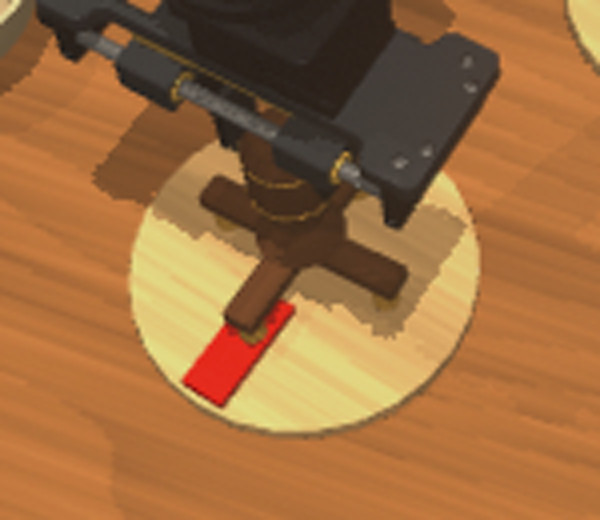

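The bulb is gripped: 30 N, and the front foot is still on the bar at about (255,330). I'll turn it +42° in two calls.

Emit:
step_arm(
  steps=[
    [0,0,0,0,0,-0.04,0.2],
    [0.002,0,0,0,0,-0.1,0.2],
    [0.003,0,0,0,0,-0.16,0.2],
    [0.004,0,0,0,0,-0.22,0.2],
    [0.005,0.001,0,0,0,-0.28,0.2],
    [0.006,0.001,0,0,0,-0.34,0.2],
    [0.007,0.002,0,0,0,-0.4,0.2],
    [0.008,0.002,0,0,0,-0.465,0.2],
  ],
)

```text
time_s: 3.63
position: [0.5479, 0.0009, 0.1033]
tcp_rot: [[0.979, 0.202, -0.0], [0.202, -0.979, 0.0], [-0.0, -0.0, -1.0]]
force: [-1.5, 0.2, 1.1]
opening: 0.485
grasp_force: 29.8
```

```bash
python3 go.py .550 0 .103 32.5
```

```text
t 3.6333 pos [0.5479 0.0009 0.1033] yaw 11.65 F [-1.5  0.2  1.1] q [-12.  34.  99.  -0.  47.  67.] 0.4852583603567021 29.8232234059833
shift [0.006 0.004 0.001] turn [-0.     0.001 -0.463]
```

Emit:
step_arm(
  steps=[
    [0.001,0,0,0,0,-0.06,0.2],
    [0.002,0.001,0,0,0,-0.12,0.2],
    [0.003,0.002,0,0,0,-0.19,0.2],
    [0.004,0.003,0,0,0,-0.26,0.2],
    [0.005,0.004,0,0,0,-0.33,0.2],
    [0.006,0.004,0,0,0,-0.4,0.2],
    [0.006,0.004,0,0,0,-0.463,0.2],
    [0.006,0.004,0,0,0,-0.463,0.2],
  ],
)

```text
time_s: 4.3
position: [0.5493, 0.0001, 0.1031]
tcp_rot: [[0.844, 0.536, -0.002], [0.536, -0.844, -0.0], [-0.002, -0.001, -1.0]]
force: [-0.6, -1.2, 1.0]
opening: 0.488
grasp_force: 29.8
```

```bash
python3 go.py .550 0 .103 32.5
python3 - <<'E'
from rig import *
import cv2
cv2.imwrite("pics/s4.png",cv2.resize(capture("scene")["image"][230:360,195:345,::-1],None,fx=4,fy=4,interpolation=cv2.INTER_CUBIC))
E
```

```text
t 4.3 pos [5.493e-01 1.000e-04 1.031e-01] yaw 32.41 F [-0.6 -1.2  1. ] q [-12.  34.  99.  -0.  47.  46.] 0.48775692241150637 29.8390211595688
shift [0.002 0.001 0.   ] turn [-0.001  0.002 -0.002]
```

View pics/s4.png

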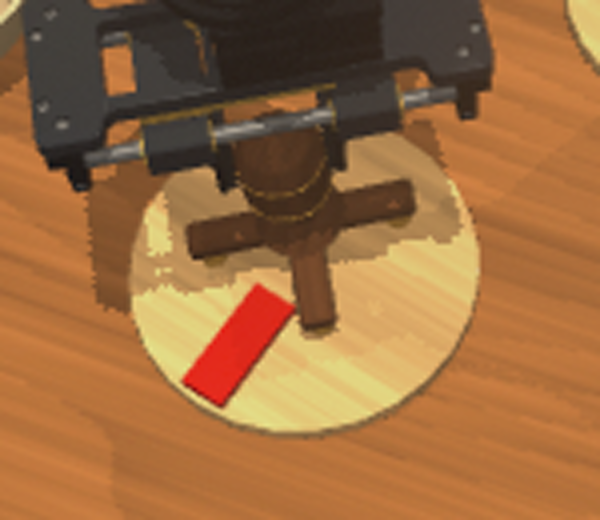

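The bar now lies between two arms, with the front foot at about (318,330) clear of it. I'll release slowly so it settles, then rise.

Emit:
step_arm(
  steps=[
    [0,0,0,0,0,0,0],
    [0,0,0,0,0,0,-0.1],
    [0,0,0,0,0,0,-0.2],
    [0,0,0,0,0,0,-0.4],
    [0,0,0,0,0,0,-0.7],
    [0,0,0,0,0,0,-1],
    [0,0,0,0,0,0,-1],
    [0,0,0,0,0,0,-1],
  ],
)

```text
time_s: 5.02
position: [0.5504, -0.0001, 0.1035]
tcp_rot: [[0.845, 0.535, 0.001], [0.535, -0.845, -0.0], [0.0, 0.001, -1.0]]
force: [-0.2, -0.1, 0.1]
opening: 0.896
grasp_force: 0.0
```

Emit:
step_arm(
  steps=[
    [0,0,-0.02,0,0,0,-1],
    [0,0,-0.06,0,0,0,-1],
    [0,0,-0.12,0,0,0,-1],
    [0,0,-0.2,0,0,0,-1],
    [0,0,-0.28,0,0,0,-1],
    [0,0,-0.36,0,0,0,-1],
    [0,0,-0.44,0,0,0,-1],
    [0,0,-0.48,0,0,0,-1],
  ],
)

```text
time_s: 5.68
position: [0.5515, -0.0002, 0.251]
tcp_rot: [[0.845, 0.535, 0.006], [0.535, -0.845, -0.001], [0.004, 0.004, -1.0]]
force: [-0.0, -0.6, -0.2]
opening: 1.001
grasp_force: 0.0
```

Emit:
step_arm(
  steps=[
    [-0.08,0.05,0,0,0,0,-1],
    [-0.18,0.11,0,0,0,0,-1],
    [-0.26,0.17,0,0,0,0,-1],
    [-0.32,0.21,0,0,0,0,-1],
    [-0.36,0.24,0,0,0,0,-1],
    [-0.36,0.24,0,0,0,0,-1],
    [-0.36,0.24,0,0,0,0,-1],
  ],
)

```text
time_s: 6.27
position: [0.4972, -0.1191, 0.2478]
tcp_rot: [[0.846, 0.533, 0.001], [0.533, -0.846, 0.0], [0.001, 0.0, -1.0]]
force: [0.4, -0.3, -0.0]
opening: 0.999
grasp_force: 0.0
```

Run:
```python
from rig import *
import cv2,numpy as np,pickle
d={n:capture(n) for n in("scene","top")};pickle.dump(d,open("d2.pkl","wb"))
a=d["top"]["image"][125:230,290:400,::-1];b=d["scene"]["image"][245:350,215:325,::-1]
cv2.imwrite("pics/c5.png",np.hstack([cv2.resize(x,(396,378),interpolation=cv2.INTER_CUBIC) for x in(a,b)]))
e=pickle.load(open("d.pkl","rb"))
for nm,(y,x) in{"pale":(slice(270,350),slice(365,435)),"bowl":(slice(195,262),slice(140,212))}.items():
    print(nm,np.abs(d["scene"]["image"][y,x].astype(int)-e["scene"]["image"][y,x]).mean())
```

```text
pale 8.706845238095237
bowl 12.286760641238253
```

View pics/c5.png

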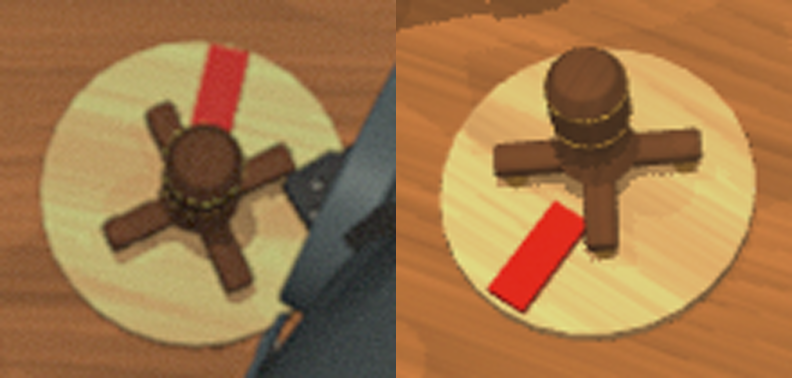

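Run:
```python
import pickle;from h import *
d=pickle.load(open("d2.pkl","rb"));t=d["top"];s=d["scene"]
T=lambda u,v:(290+u/3.6-.36,125+v/3.6-.36); S=lambda u,v:(215+(u-396)/3.6-.36,245+v/3.6-.36)
e=lambda f,c,P,z:np.array([atz(c,*f(*p),z) for p in P])
a=lambda v:np.degrees(np.arctan2(v[1],v[0]))
q=e(T,t,[(157,104),(106,235),(293,155),(240,293)],.040);print(q[:,:2].round(4).tolist(),q.mean(0),a(q[0]-q[3]),a(q[2]-q[1])+90)
q=e(S,s,[(603,236),(702,143),(494,158)],.040);print(q[:,:2].round(4).tolist(),"mid",q[1:].mean(0),a(q[2]-q[1])+90)
q=e(T,t,[(229,46),(213,130)],.019);print("bar",a(q[0]-q[1]),q)
q=e(S,s,[(506,300),(571,213)],.019);print("bar",a(q[0]-q[1]),q)
o1,r1=ray(t,*T(206,155));o2,r2=ray(s,*S(587,75))
k=np.linalg.lstsq(np.c_[r1,-r2],o2-o1,rcond=None)[0];print("bulb",o1+k[0]*r1,o2+k[1]*r2)
b=pickle.load(open("d.pkl","rb"))
for nm,(y,x) in{"pale":(slice(280,350),slice(365,430)),"bowl":(slice(195,262),slice(140,212))}.items():
    g=[cv2.cvtColor(i["scene"]["image"],cv2.COLOR_RGB2GRAY)[y,x].astype(np.float32) for i in(b,d)];print(nm,cv2.phaseCorrelate(g[0],g[1],cv2.createHanningWindow(g[0].shape[::-1],cv2.CV_32F)))
```

```text
[[0.598, 0.0277], [0.5217, 0.055], [0.57, -0.0499], [0.49, -0.021]] [0.54490647 0.00293988 0.04      ] 24.279870217696367 24.715920702348143
[[0.5931, 0.0269], [0.5221, 0.0568], [0.5708, -0.0484]] mid [0.54643578 0.00417494 0.04      ] 24.8612042540243
bar -9.61708830816782 [[ 0.63916093 -0.01363405  0.019     ]
 [ 0.58907715 -0.00514765  0.019     ]]
bar -11.725806949110613 [[ 6.37860434e-01 -1.28814495e-02  1.90000000e-02]
 [ 5.78432232e-01 -5.46542598e-04  1.90000000e-02]]
bulb [0.54731082 0.00228683 0.12603545] [0.54621128 0.00527976 0.12565726]
pale ((0.01581774445203621, 0.016187860847587388), 0.9994873047380903)
bowl ((0.12403367947718635, -0.046123840989231724), 0.7083438826195988)
```

Stand is upright with all feet clear of the bar. It sits about 9 mm from centre with 36° between arm and bar, both within limits, and the pale stand and bowl haven't moved. I'm handing it in.

```bash
python3 -c "
from rig import *
print(hand_in())"
```

```text
the job is handed in; nothing more can be done
None
```

I turned the dark stand about 33° without lifting it and handed the job in; it now stands by itself, upright within about 1.5°, feet clear of the bar by my measurements, about 9 mm off centre (limit 15), bar about 36° from the nearest arm (allowed about 29–61°), and the pale stand and bowl unmoved; the hand-in returned no verdict.

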